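# Sweep the gland nuts into the catch fence

### The arm

A 6-joint arm with a two-finger parallel gripper is mounted at the origin on the work surface. World frame = base frame: x ahead of the robot, y to its left, z up, the work surface at z = 0. Lengths are in m, angles in rad, forces in N, time in s.
With the tool pointing down it reaches from about 0.35 to 0.975 m from the base axis. Payload 4.9 kg.
Tool frame: the origin (TCP) lies where the fingers leave the gripper's body, on its centre line; the fingertips stand 73 mm ahead of it and the grasp point (between the pads) lies 54 mm ahead of it; z points along the fingers, y is the direction in which the jaws open and shut (so a half turn about z gives the same grasp; the last joint's range is limited). The gripper opens to 85 mm and grips with 20 to 120 N. Pads are 22 mm wide; open, the fingers measure 114 mm over their backs; the gripper's body (76 mm by 85 mm) begins 54 mm behind the grasp point. The pads swing forward as they close: fully open they stand 13 mm farther back than shut.
Start: joints at [-0.119, 0.053, 1.613, -0, 1.476, -0.119], TCP at [0.625, 0, 0.304] pointing down, gripper open.
Joint ranges: [-3.01, 3.01], [-1.01, 2.22], [0.06, 2.58], [-1.02, 4.17], [0.09, 2.62], [-3.14, 3.14]. Speed limits (rad/s): [2.57, 2.57, 3.14, 3.14, 3.14, 3.14].

### API

Orientations are given as a rotation vector (axis times angle).
In Python, from station import monitor, vision, workorder gives the robot as it stands.
- The arm moves only by the tool arm_command, never from a script. Its argument "rows" is text: rows parted by semicolons, each of 6 numbers parted by spaces: the shift along the world's x, y, z in mm, then the turn, a rotation vector about the world's x, y, z in degrees. In form: tx ty tz wx wy wz; .... A call has 1 to 12 rows; each row is the pose to reach, as a shift and turn from the pose measured when the call began; what a row does not reach only later rows make up. A row lasts 1/8 s, in which the tool goes at most 62.5 mm and 10.7 degrees, less where a joint would pass 70% of its speed; a pose out of reach is approached as far as the arm can. A call with a gripper value outside its range is refused whole. "jaw" is the opening, from 0 (shut) to 1 (fully open), set as the call begins (left out, the last holds). The fingers move at their own pace and stop on an object; "squeeze" is the grip in N (left out, the last holds). Time passes only in rows, so rows that repeat a pose let the fingers close. It gives the time, the measured TCP pose, the force and the opening at its end, in the units of the state.
- monitor.get_obs(): the state, without advancing time (a new reading comes with each control period).
- vision.get_image(name): name is "scene" or "side" or "wrist"; returns a dict with "frame" (384x512x3 uint8, red, green, blue), "vfov" (degrees; the focal length in pixels is half the picture's height over the tangent of half this angle, whatever the lens; pixels are square), "cx", "cy" (the principal point, pixels), "distortion" ([k1, k2, p1, p2, k3] as OpenCV has them; the pictures are not rectified), "R" (3x3) and "t" (3): a world point X has camera coordinates R X + t; the wrist camera has in their place "T_tool_cam" (4x4, takes a point from camera to tool coordinates, whose origin is the TCP and whose axes are the flange's). Camera axes: x right, y down, z forward; pixel columns grow to the right and rows downward; lengths in m; the calibration is good to about 2 mm. A picture is of the moment at which its call begins: read the wrist's pose just before it. There is no depth.
- workorder.finish_job(): hands the job in, once; it reports no verdict.
The state is a dict: "t": time; "q": joint angles; "dq": joint speeds; "effort": joint torques, N m; "tool_pos": TCP position; "tool_rot": TCP orientation; "contact_force": force on the tool from outside, world axes, zero at the start; "wrist_torque": the same for the moment, N m; "opening": finger opening in m.
Only numpy, scipy, OpenCV 4.12 (cv2) and the standard library are available. Lean on these libraries where they do the work, as an engineer would, in place of code of your own. Each camera call takes 0.05 s, during which the arm holds its last target. There are 200 camera calls.

### The job

Clear the fitting area: with your fingertips, sweep the two round knurled brass gland nuts along the cart top, through the open side of the low three-sided steel catch fence, until each nut lies completely inside it, and then move clear. Slide them steadily: do not lift or flick them. Leave everything else, the hexagonal brass union included, where it stands.

Things in the scene. Friction and masses are not known exactly. Their poses are not given: they have to be found in the camera images.
- nut_a_mid (a point): The first round knurled brass gland nut standing flat on the cart top: a 36 mm diameter knurled ring 15 mm high with a smooth 29 mm shoulder on top and a wide dark bore, 22 mm high in all, about 90 g, slides freely. This point is its centre, 11 mm above its underside; its yaw means nothing.
- nut_b_mid (a point): The second, identical round knurled brass gland nut standing flat on the cart top: a 36 mm diameter knurled ring 15 mm high with a smooth 29 mm shoulder on top and a wide dark bore, 22 mm high in all, about 90 g, slides freely. This point is its centre, 11 mm above its underside; its yaw means nothing.
- fence: Low three-sided fence of dark steel bar fixed to the cart top, without a floor of its own. Inside 150 mm wide (y, -75 to 75 mm) and 80 mm deep (x, -40 to 40 mm); bars 6 mm thick, 30 mm high. Origin on the cart top at the centre of the inside; x points from the open side (x = -40 mm, roughly facing the robot) to the back bar.
- union: Bystander: hexagonal brass union, 36 mm across its corners and 18 mm high, with a 14 mm thick threaded stub rising to 48 mm; stands loose among the nuts. Origin at the centre of its underside.
- cartridge: Bystander: black polypropylene sample cartridge, a flat block 95 (x) x 55 (y) x 34 mm with a 14 mm long stub at each end along x; loose. Origin at the centre of its underside.
- detector: Bystander: olive gas detector brick, 105 (x) x 60 (y) x 37 mm, lying flat; loose. Origin at the centre of its underside.
- bubbler: Bystander: upright glass bubbler bottle, 64 mm in diameter, 170 mm high, with a bent glass inlet tube; loose. Origin at the centre of its underside.
- wrench: Bystander: flat steel wrench 160 mm long lying along its x axis; loose. Origin on its underside near its middle.
- bin: Bystander: open grey plastic bin 100 (x) x 140 (y) x 50 mm; loose. Origin at the centre of its underside.

How it is judged:
By the outcome, as a careful person would: the job done as asked, in the order asked, and still so for the second after the job is handed in, with the robot touching nothing.
It also fails if it takes over 56 s, if anything falls off the work surface, if the arm or the gripper's body presses on something with over 40 N, if the wrist force passes 120 N, or if a joint passes its speed limit or range.

## Working session

There is one attempt and no reset: what is moved stays moved. The work goes in short steps, Python scripts to look and compute and a tool call to move; the robot and the scene stay as the last step left them, time stands still between calls to the robot, and variables do not carry over. Pictures are saved under pics/ and viewed, about 8 in all and at most 12, crops included, and the job is handed in when it is done.

Besides the shell and the picture viewer there is one more tool, called after "Emit:" by a JSON object that holds its "api" and its "payload", one argument or row to a line. arm_command: Moves the arm, as the interface text tells. Its arguments: {"type":"object","properties":{"rows":{"type":"string"},"jaw":{"type":"number"},"squeeze":{"type":"number"}},"required":["rows"]}

```bash
mkdir -p pics
cat > h.py <<'E'
import numpy as np, cv2, pickle
from station import monitor, vision, workorder
from scipy.spatial.transform import Rotation as Rn
def grab(name,fn=None):
    o=monitor.get_obs(); d=vision.get_image(name); d=dict(d)
    if 'T_tool_cam' in d:
        T=np.array(d['T_tool_cam']); Rt=Rn.from_rotvec(o['tool_rot']).as_matrix()
        Rwc=Rt@T[:3,:3]; c=Rt@T[:3,3]+np.array(o['tool_pos'])
        d['R']=Rwc.T; d['t']=-Rwc.T@c
    d['R']=np.array(d['R']); d['t']=np.array(d['t']).ravel()
    f=d['frame'].shape[0]/2/np.tan(np.radians(d['vfov'])/2)
    d['K']=np.array([[f,0,d['cx']],[0,f,d['cy']],[0,0,1.]])
    if fn: cv2.imwrite(fn,d['frame'][:,:,::-1])
    return d
def toplane(d,uv,z):
    uv=np.array(uv,float).reshape(-1,1,2)
    n=cv2.undistortPoints(uv,d['K'],np.array(d['distortion'],float)).reshape(-1,2)
    r=np.c_[n,np.ones(len(n))]@d['R']; c=-d['R'].T@d['t']
    return c+r*((z-c[2])/r[:,2])[:,None]
def proj(d,X):
    return cv2.projectPoints(np.array(X,float).reshape(-1,1,3),cv2.Rodrigues(d['R'])[0],d['t'],d['K'],np.array(d['distortion'],float))[0].reshape(-1,2)
E
python3 - <<'E'
from h import *
ds=[grab(n) for n in('scene','side','wrist')]
for n,d in zip('abc',ds): print((-d['R'].T@d['t']).round(3),d['vfov'],d['distortion'])
pickle.dump(ds,open('d0.pkl','wb'))
im=[d['frame'][:,:,::-1] for d in ds]
cv2.imwrite('pics/s.png',cv2.resize(im[0],(800,600)));cv2.imwrite('pics/w.png',im[2]);cv2.imwrite('pics/side.png',im[1])
print(monitor.get_obs())
E
```

```text
[ 0.9   -0.61   1.152] 42.81043138118736 [-0.14547234  0.          0.          0.          0.        ]
[ 0.327 -0.765  0.871] 48.35177762307841 [-0.099726  0.        0.        0.        0.      ]
[0.625 0.08  0.373] 60.634579544548515 [0.02850075 0.         0.         0.         0.        ]
{'t': 0.15, 'q': array([-1.18989466e-01,  5.31952518e-02,  1.61396903e+00, -6.84473580e-07,
        1.47601614e+00, -1.19007865e-01]), 'dq': array([ 0.00011875, -0.00021652, -0.00426298,  0.00168469, -0.00082732,
        0.00183388]), 'effort': array([ 5.10442842e-04, -3.94241810e+01, -3.70721948e+01, -1.15854355e-04,
        4.61802789e-03,  5.00508997e-05]), 'tool_pos': array([6.24628063e-01, 5.13243804e-05, 3.02957243e-01]), 'tool_rot': array([-2.22053848e+00, -2.22057948e+00,  1.54196396e-03]), 'contact_force': array([-0.47067385,  0.17744009, -0.29710518]), 'wrist_torque': array([-0.01072173, -0.0423697 ,  0.03024741]), 'opening': 0.0853704902963458}
```

View pics/s.png

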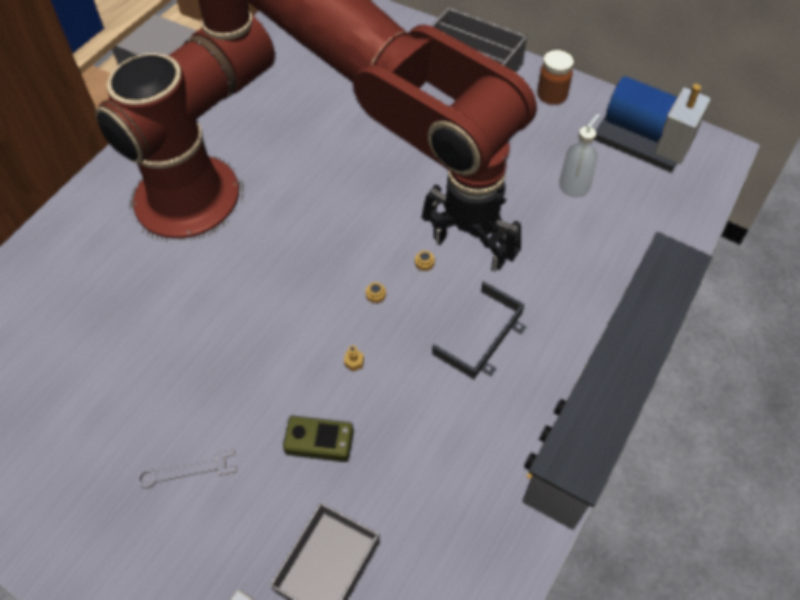

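View pics/w.png

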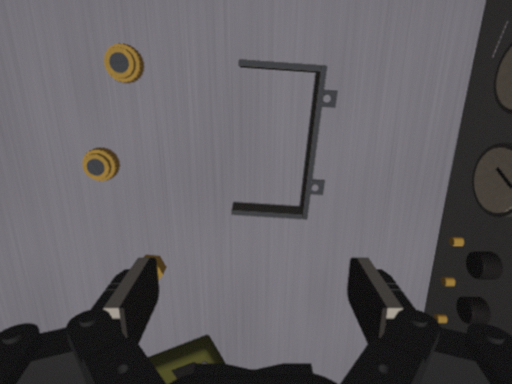

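The wrist view shows two nuts near (123,63) and (100,165), and the fence with corners at (240,64), (326,67), (306,213) and (233,209). The union is at about (152,267), partly hidden by a finger. In the scene view the union is at (353,358).

Run:
```python
from h import *
ds=pickle.load(open('d0.pkl','rb'))
for n,d in zip(('scene','side','wrist'),ds):
    hsv=cv2.cvtColor(d['frame'],cv2.COLOR_RGB2HSV)
    m=cv2.inRange(hsv,(12,110,70),(32,255,255))
    cs=cv2.findContours(m,cv2.RETR_EXTERNAL,cv2.CHAIN_APPROX_NONE)[0]
    for c in cs:
        if cv2.contourArea(c)<60: continue
        x,y,w,h=cv2.boundingRect(c); (u,v),r=cv2.minEnclosingCircle(c)
        sub=np.zeros_like(m); cv2.drawContours(sub,[c],-1,255,-1)
        M=cv2.moments(c); cc=(M['m10']/M['m00'],M['m01']/M['m00'])
        dark=(sub>0)&(m==0); ys,xs=np.nonzero(dark)
        print(n,np.round(cc,1),w,h,'z11',toplane(d,cc,.011)[0].round(4),'bore@22',toplane(d,(xs.mean(),ys.mean()),.020)[0].round(4) if len(xs)>5 else None)
d=ds[2]
P=toplane(d,[(240,62),(326,67),(306,216),(233,211)],.03); print(P.round(4))
d=ds[0]; s=.64
print(toplane(d,[(484*s,284*s),(523*s,303*s),(475*s,371*s),(433*s,347*s)],.03).round(4))
# zoom wrist
w=ds[2]['frame'][30:300,60:360,::-1]; cv2.imwrite('pics/wz.png',cv2.resize(w,None,fx=2.2,fy=2.2,interpolation=cv2.INTER_CUBIC))
```

```text
scene [197.1 279.4] 43 24 z11 [ 0.5098 -0.2931  0.011 ] bore@22 [ 0.4942 -0.2963  0.02  ]
scene [226.  229.7] 11 14 z11 [ 0.4939 -0.1378  0.011 ] bore@22 None
scene [240.1 188.5] 13 10 z11 [ 0.4557 -0.009   0.011 ] bore@22 None
scene [271.4 167.8] 12 11 z11 [0.4943 0.0968 0.011 ] bore@22 None
scene [121.2   5. ] 15 13 z11 [-0.3985  0.4658  0.011 ] bore@22 None
scene [63.5 47.3] 62 70 z11 [-0.422   0.1729  0.011 ] bore@22 None
side [282.  275.6] 47 38 z11 [ 0.5298 -0.2803  0.011 ] bore@22 [ 0.5344 -0.2789  0.02  ]
side [253.4 229.8] 14 18 z11 [ 0.4955 -0.137   0.011 ] bore@22 None
side [226.9 194.2] 13 13 z11 [ 0.4531 -0.0052  0.011 ] bore@22 [ 0.453  -0.0019  0.02  ]
side [233.5 166.6] 12 11 z11 [0.4915 0.0951 0.011 ] bore@22 None
side [207.7  61.1] 18 22 z11 [0.5093 0.6752 0.011 ] bore@22 None
wrist [180.5 366.4] 51 30 z11 [ 0.5244 -0.2878  0.011 ] bore@22 None
wrist [441.9 318.9] 11 9 z11 [ 0.8707 -0.2079  0.011 ] bore@22 None
wrist [449.7 281.6] 11 10 z11 [ 0.8708 -0.1522  0.011 ] bore@22 None
wrist [159.8 267.6] 12 23 z11 [ 0.5086 -0.1334  0.011 ] bore@22 None
wrist [457.9 241.6] 13 10 z11 [ 0.8707 -0.097   0.011 ] bore@22 None
wrist [100.2 164. ] 36 33 z11 [ 0.4538 -0.0018  0.011 ] bore@22 [ 0.4524 -0.0025  0.02  ]
wrist [123.3  62.7] 39 38 z11 [0.4928 0.1033 0.011 ] bore@22 [0.4914 0.1032 0.02  ]
[[ 0.6122  0.1032  0.03  ]
 [ 0.6955  0.0985  0.03  ]
 [ 0.6841 -0.0568  0.03  ]
 [ 0.6024 -0.0508  0.03  ]]
[[ 0.616   0.0989  0.03  ]
 [ 0.6932  0.0989  0.03  ]
 [ 0.6851 -0.0609  0.03  ]
 [ 0.6029 -0.0575  0.03  ]]
```

View pics/wz.png

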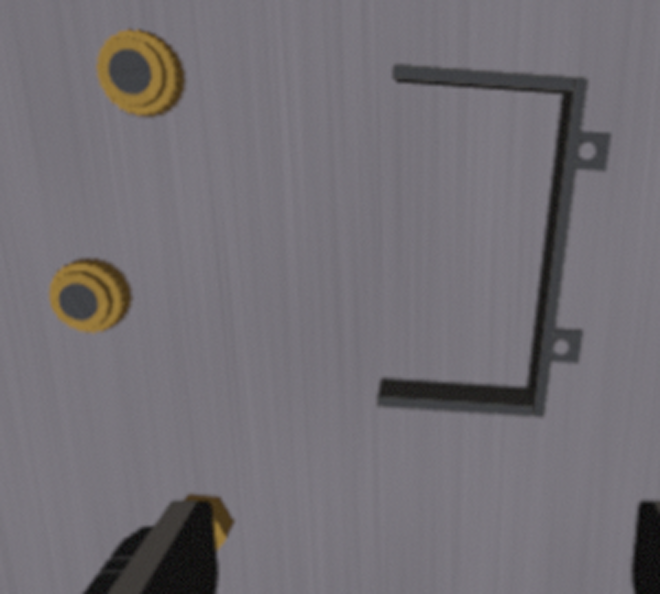

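Emit:
{"api": "arm_command", "payload": {
  "rows": "-18 12 0 0 0 -10; -35 23 0 0 0 -20; -53 35 0 0 0 -30; -70 46 -20 0 0 -40; -88 58 -50 0 0 -50; -105 69 -80 0 0 -60; -123 81 -110 0 0 -70; -140 92 -140 0 0 -80; -158 104 -170 0 0 -90; -175 115 -190 0 0 -100; -175 115 -200 0 0 -106.7; -175 115 -200 0 0 -106.7",
  "jaw": 0.24
}}

```text
t: 1.65
tool_pos: [0.4486, 0.1151, 0.1018]
tool_rot: [-3.108, 0.453, 0.003]
contact_force: [-0.3, -0.1, 0.7]
opening: 0.0204
```

Run:
```python
from h import *
o=monitor.get_obs();print(o['t'],o['tool_pos'].round(4),o['tool_rot'].round(3),o['opening'],o['contact_force'].round(2))
w=grab('wrist'); s=grab('side')
c=s['frame'][100:260,130:330,::-1]
im=np.hstack([cv2.resize(w['frame'][:,:,::-1],(400,300)),cv2.resize(c,(375,300),interpolation=cv2.INTER_CUBIC)])
cv2.imwrite('pics/a1.png',im)
R=Rn.from_rotvec(o['tool_rot']).as_matrix();print(R.round(3)); 
for L in(.073,.086): print(proj(s,o['tool_pos']+R[:,2]*L))
```

```text
1.65 [0.4486 0.1151 0.1018] [-3.108e+00  4.530e-01  3.000e-03] 0.020415844828462898 [-0.34 -0.08  0.67]
[[ 0.958 -0.286 -0.002]
 [-0.286 -0.958  0.001]
 [-0.002 -0.001 -1.   ]]
[[217.18458681 159.49050936]]
[[217.35140221 162.7745028 ]]
```

View pics/a1.png

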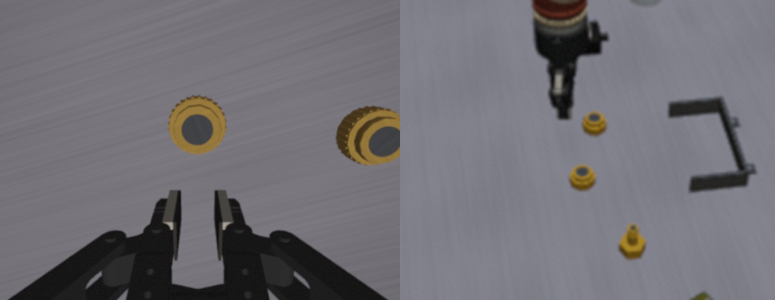

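The wrist view shows nut A at (197,125), centred ahead of the two finger pads (about 172 and 222). The side view has the fingertips just behind it. I'll descend carefully.

Emit:
{"api": "arm_command", "payload": {
  "rows": "0 0 -4 0 0 0; 0 0 -8 0 0 0; 0 0 -12 0 0 0; 0 0 -12 0 0 0"
}}

```text
t: 2.25
tool_pos: [0.4496, 0.1149, 0.0908]
tool_rot: [-3.107, 0.453, 0.0]
contact_force: [0.3, 0.1, 0.2]
opening: 0.0204
```

Emit:
{"api": "arm_command", "payload": {
  "rows": "0 0 -3 0 0 0; 0 0 -6 0 0 0; 0 0 -9 0 0 0; 0 0 -9 0 0 0"
}}

```text
t: 2.75
tool_pos: [0.4494, 0.1149, 0.0814]
tool_rot: [-3.107, 0.453, 0.001]
contact_force: [-0.2, 0.8, 0.3]
opening: 0.0208
```

Emit:
{"api": "arm_command", "payload": {
  "rows": "0 0 -3 0 0 0; 4 -1.2 -3 0 0 0; 9 -2.7 -3 0 0 0; 14 -4.2 -3 0 0 0; 20 -6 -3 0 0 0; 26 -7.8 -3 0 0 0; 33 -9.9 -3 0 0 0; 40 -12 -3 0 0 0; 46 -13.8 -3 0 0 0; 51 -15.3 -3 0 0 0; 54 -16.2 -3 0 0 0; 55 -16.5 -3 0 0 0"
}}

```text
t: 4.25
tool_pos: [0.5045, 0.0984, 0.0784]
tool_rot: [-3.107, 0.453, 0.001]
contact_force: [-0.4, -0.1, 0.1]
opening: 0.0206
```

Run:
```python
from h import *
o=monitor.get_obs();print(o['t'],o['tool_pos'].round(4),o['contact_force'].round(2))
w=grab('wrist','pics/a2.png')
```

```text
4.25 [0.5045 0.0984 0.0784] [-0.43 -0.14  0.07]
```

View pics/a2.png

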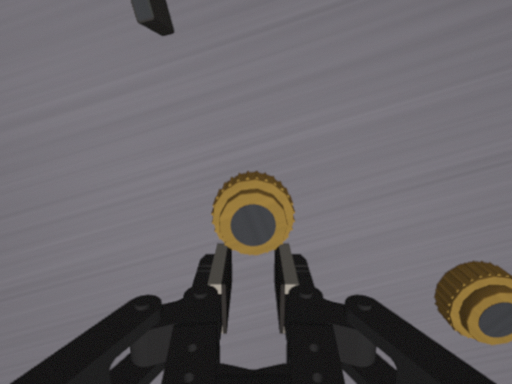

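Nut A at (253,213) is cradled symmetrically against both fingertips and sliding well. I'll continue to the target.

Emit:
{"api": "arm_command", "payload": {
  "rows": "3 -0.9 0 0 0 0; 8 -2.4 0 0 0 0; 14 -4.2 0 0 0 0; 21 -6.3 0 0 0 0; 28 -8.4 0 0 0 0; 35 -10.5 0 0 0 0; 42 -12.6 0 0 0 0; 49 -14.7 0 0 0 0; 55 -16.5 0 0 0 0; 60 -18 0 0 0 0; 63 -18.9 0 0 0 0; 64 -19.2 0 0 0 0"
}}

```text
t: 5.8
tool_pos: [0.5686, 0.0791, 0.0784]
tool_rot: [-3.107, 0.453, 0.001]
contact_force: [-0.6, 0.2, 0.2]
opening: 0.0207
```

Emit:
{"api": "arm_command", "payload": {
  "rows": "3 -0.9 0 0 0 0; 8 -2.4 0 0 0 0; 14 -4.2 0 0 0 0; 21 -6.3 0 0 0 0; 28 -8.4 0 0 0 0; 35 -10.5 0 0 0 0; 42 -12.6 0 0 0 0; 48 -14.4 0 0 0 0; 53 -15.9 0 0 0 0; 57 -17 0 0 0 0; 59 -17.6 0 0 0 0; 59 -17.6 0 0 0 0"
}}

```text
t: 7.3
tool_pos: [0.6278, 0.0615, 0.0784]
tool_rot: [-3.107, 0.453, 0.001]
contact_force: [-0.5, -0.3, 0.4]
opening: 0.0203
```

Run:
```python
from h import *
o=monitor.get_obs();print(o['t'],o['tool_pos'].round(4),o['contact_force'].round(2))
w=grab('wrist','pics/a3.png')
```

```text
7.3 [0.6278 0.0615 0.0784] [-0.49 -0.34  0.45]
```

View pics/a3.png

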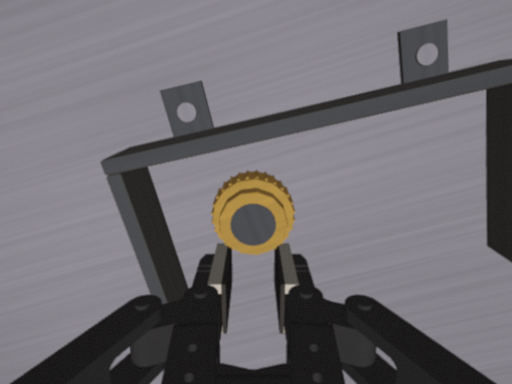

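Nut A sits inside the fence, clear of the left and back bars. I'll back off, rise, and go behind nut B.

Emit:
{"api": "arm_command", "payload": {
  "rows": "-8 2.4 0 0 0 0; -18 5.4 0 0 0 0; -28 8.4 10 0 0 0; -30 9 40 0 0 0; -50 0 70 0 0 0; -85 -12 70 0 0 3; -125 -28 70 0 0 8; -165 -45 70 0 0 12; -200 -57 70 0 0 14.8; -220 -63 70 0 0 14.8; -220 -63 60 0 0 14.8; -220 -63 50 0 0 14.8"
}}

```text
t: 8.85
tool_pos: [0.4081, -0.0013, 0.1283]
tool_rot: [-3.14, 0.049, -0.001]
contact_force: [0.0, 0.0, 0.5]
opening: 0.0206
```

Run:
```python
from h import *
o=monitor.get_obs();print(o['t'],o['tool_pos'].round(4),o['contact_force'].round(2));print(Rn.from_rotvec(o['tool_rot']).as_matrix().round(3))
d=grab('wrist','pics/b1.png')
hsv=cv2.cvtColor(d['frame'],cv2.COLOR_RGB2HSV)
m=cv2.inRange(hsv,(12,110,40),(32,255,255))
for c in cv2.findContours(m,cv2.RETR_EXTERNAL,cv2.CHAIN_APPROX_NONE)[0]:
    if cv2.contourArea(c)<200: continue
    x,y,w,h=cv2.boundingRect(c);M=cv2.moments(c);cc=(M['m10']/M['m00'],M['m01']/M['m00']);print(np.round(cc),w,h,toplane(d,cc,.011)[0].round(4))
```

```text
8.85 [ 0.4081 -0.0013  0.1283] [0.03 0.04 0.51]
[[ 1.    -0.031  0.001]
 [-0.031 -1.     0.001]
 [ 0.001 -0.001 -1.   ]]
[253. 151.] 64 64 [ 0.4535 -0.0027  0.011 ]
[491.  66.] 49 71 [ 0.4942 -0.1283  0.011 ]
```

View pics/b1.png

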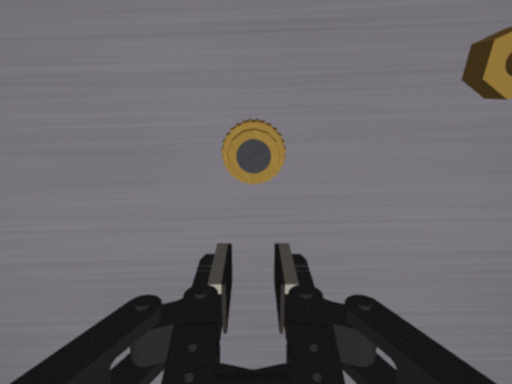

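Nut B at (253,151) is centred ahead of the fingers, measured at (0.4535, -0.0027). I'll descend and push.

Emit:
{"api": "arm_command", "payload": {
  "rows": "0 0 -15 0 0 0; 0 0 -32 0 0 0; 0 0 -44 0 0 0; 0 0 -50 0 0 0; 0 0 -50 0 0 0; 4 0 -50 0 0 0; 9 -0.3 -50 0 0 0; 14 -0.5 -50 0 0 0; 20 -0.7 -50 0 0 0; 27 -0.9 -50 0 0 0; 32 -1.1 -50 0 0 0; 34 -1.1 -50 0 0 0"
}}

```text
t: 10.4
tool_pos: [0.4415, -0.0022, 0.0766]
tool_rot: [-3.14, 0.049, 0.004]
contact_force: [-1.5, -0.1, 1.2]
opening: 0.0209
```

Emit:
{"api": "arm_command", "payload": {
  "rows": "3 -0.1 0 0 0 0; 8 -0.3 0 0 0 0; 14 -0.5 0 0 0 0; 21 -0.7 0 0 0 0; 28 -0.9 0 0 0 0; 35 -1.2 0 0 0 0; 42 -1.4 0 0 0 0; 49 -1.6 0 0 0 0; 55 -1.8 0 0 0 0; 60 -2 0 0 0 0; 63 -2.1 0 0 0 0; 64 -2.1 0 0 0 0"
}}

```text
t: 11.9
tool_pos: [0.5056, -0.0043, 0.0766]
tool_rot: [-3.14, 0.049, 0.005]
contact_force: [-0.1, -0.6, 1.2]
opening: 0.0204
```

Emit:
{"api": "arm_command", "payload": {
  "rows": "3 -0.1 0 0 0 0; 8 -0.3 0 0 0 0; 14 -0.5 0 0 0 0; 21 -0.7 0 0 0 0; 28 -0.9 0 0 0 0; 35 -1.2 0 0 0 0; 42 -1.4 0 0 0 0; 49 -1.6 0 0 0 0; 55 -1.8 0 0 0 0; 60 -2 0 0 0 0; 63 -2.1 0 0 0 0; 64 -2.1 0 0 0 0"
}}

```text
t: 13.4
tool_pos: [0.5697, -0.0065, 0.0765]
tool_rot: [-3.14, 0.049, 0.005]
contact_force: [0.0, -0.2, 0.0]
opening: 0.0205
```

Run:
```python
from h import *
w=grab('wrist','pics/b2.png')
```

```text
(no output)
```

View pics/b2.png

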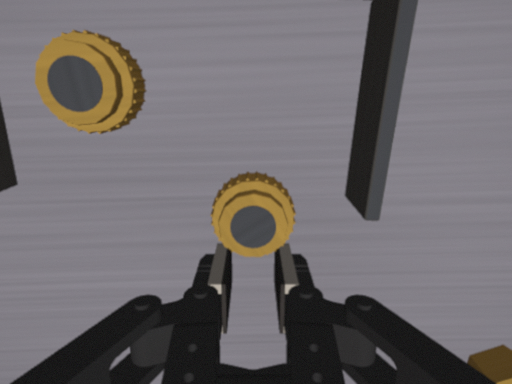

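Nut B is cradled at (253,213) and entering between nut A on the left and the right bar. I'll finish the push, then retreat.

Emit:
{"api": "arm_command", "payload": {
  "rows": "3 -0.1 0 0 0 0; 8 -0.3 0 0 0 0; 14 -0.5 0 0 0 0; 21 -0.7 0 0 0 0; 28 -0.9 0 0 0 0; 35 -1.1 0 0 0 0; 42 -1.3 0 0 0 0; 47 -1.5 0 0 0 0; 51 -1.6 0 0 0 0; 53 -1.7 0 0 0 0; 54 -1.7 0 0 0 0; 54 -1.7 0 0 0 0"
}}

```text
t: 14.95
tool_pos: [0.6238, -0.0081, 0.0766]
tool_rot: [-3.14, 0.049, 0.005]
contact_force: [0.6, 0.3, 1.1]
opening: 0.0206
```

Emit:
{"api": "arm_command", "payload": {
  "rows": "-5 0 0 0 0 0; -12 0 0 0 0 0; -22 1 0 0 0 0; -30 1 15 0 0 0; -30 1 45 0 0 0; -40 5 90 0 0 0; -55 10 130 0 0 0; -70 20 170 0 0 0; -80 25 200 0 0 0; -80 25 220 0 0 0; -80 25 220 0 0 0; -80 25 220 0 0 0"
}}

```text
t: 16.45
tool_pos: [0.5434, 0.0167, 0.2948]
tool_rot: [-3.139, 0.049, 0.009]
contact_force: [-1.3, -0.7, -0.3]
opening: 0.0207
```

Run:
```python
from h import *
o=monitor.get_obs();print(o['t'],o['tool_pos'].round(4),o['contact_force'].round(2))
ds=[grab('wrist'),grab('scene')]; ds0=pickle.load(open('d0.pkl','rb'))
c,s=np.cos(np.radians(-3.9)),np.sin(np.radians(-3.9))
for d in ds+[grab('side')]:
    m=cv2.inRange(cv2.cvtColor(d['frame'],cv2.COLOR_RGB2HSV),(12,110,60),(32,255,255))
    for k in cv2.findContours(m,cv2.RETR_EXTERNAL,cv2.CHAIN_APPROX_NONE)[0]:
        if cv2.contourArea(k)<60: continue
        M=cv2.moments(k);p=toplane(d,(M['m10']/M['m00'],M['m01']/M['m00']),.011)[0]
        if not(.4<p[0]<.72 and -.2<p[1]<.12): continue
        q=p[:2]-[.6455,.0225]; print(p.round(4),'fence-local mm',(1e3*np.array([c*q[0]+s*q[1],-s*q[0]+c*q[1]])).round(1))
im=np.hstack([cv2.resize(d['frame'][:,:,::-1],(400,300)) for d in ds]); cv2.imwrite('pics/f.png',im)
```

```text
16.45 [0.5434 0.0167 0.2948] [-1.3  -0.74 -0.25]
[ 0.4939 -0.1388  0.011 ] fence-local mm [-140.3 -171.3]
[ 0.65   -0.0084  0.011 ] fence-local mm [  6.6 -30.5]
[0.6531 0.0547 0.011 ] fence-local mm [ 5.4 32.6]
[ 0.4939 -0.1378  0.011 ] fence-local mm [-140.3 -170.2]
[ 0.6506 -0.0153  0.011 ] fence-local mm [  7.6 -37.3]
[0.6539 0.0475 0.011 ] fence-local mm [ 6.7 25.5]
[ 0.4955 -0.1369  0.011 ] fence-local mm [-138.8 -169.3]
[ 0.6469 -0.0156  0.011 ] fence-local mm [  4.  -37.9]
[0.6507 0.0474 0.011 ] fence-local mm [ 3.5 25.2]
```

View pics/f.png

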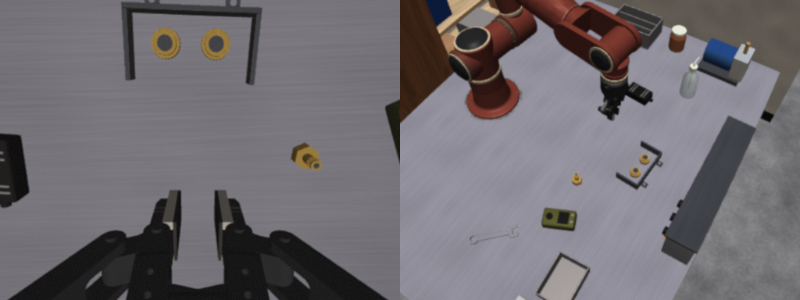

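```bash
python3 -c "
from station import workorder
print(workorder.finish_job())"
```

```text
the job is handed in; nothing more can be done
None
```

Both gland nuts are inside the catch fence and the job is handed in, at about 16.5 s of the 56 s allowed. I slid each one along the cart top between two slightly parted fingertips at about 50 mm/s, nut A first and then nut B. I then backed the gripper off and raised it clear.

**Nut positions:** The final wrist picture puts the nuts, in fence coordinates (x, y), at (5, 33) mm and (7, -31) mm. A centre counts as fully inside within ±22 mm in x and ±57 mm in y, so both have room to spare.

**Camera disagreement:** The scene and side cameras put both nuts about 7 mm further toward -y than the wrist camera does. They already differed from it by 3–8 mm on the nuts' y at the start. By any camera, both nuts are well inside.

**Other objects:** The union measures within about 1 mm of where it started. The cartridge was hidden in my first pictures, so I did not measure its position before and after. Force readings after each move stayed under 2 N, and nothing else looks moved in the pictures.

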